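Fetch the pepper mill from behind the jar and the canister

TASK

The pepper mill is boxed in behind the green-capped jar and the blue canister on the terracotta plinth. First clear the jar and the canister onto the dark slate slab at the side, next stand the mill in the middle of the round wooden board, on its dark circle, and only then put the jar back centred on the green coaster and the canister back centred on the blue coaster. Keep all three upright, set them down without dropping them, and leave the skewer vase and the grill brush where they are.

Things in the scene. Friction and masses are not known exactly. Their poses are not given: they have to be found in the camera images.
- mill: Small white ceramic pepper mill, 96 mm tall, with a brass turning knob (22 mm wide, 10 mm high) at its crown. Round: foot 54 mm wide, waist 38 mm at 26 to 30 mm up, straight body 46 mm wide from 40 to 70 mm up (grip there, at about 55 mm), then a dome to 80 mm. Weighs 170 to 350 g. Origin: centre of its underside; z up. It starts upright on the plinth, on the far side from the robot of the jar and the canister, whose centres are 69 to 89 mm away; they are taller and crowd it.
- jar: Round clear plastic box with a green twist cap (fixed shut) and a green band near its foot; 52 mm wide (cap 53 mm, from 109 to 129 mm up), 129 mm tall. Grip the straight clear wall, about 95 mm up. Weighs 140 to 280 g. Origin: centre of its underside; z up. Starts upright, centred on the green coaster.
- canister: Blue round salt canister with two white stripes, a blue lid and a small wooden lid knob; 50 mm wide, straight wall from 0 to 112 mm up (grip about 95 mm up), 130 mm tall with its knob. Lid fixed. Weighs 210 to 420 g. Origin: centre of its underside; z up. Starts upright, centred on the blue coaster.
- green_coaster: Green round coaster, 76 mm wide, 6 mm thick, fixed on the plinth; place of the jar. Origin: centre of its underside, so its top is 6 mm above. x and y axes as the plinth's. The two coasters stand side by side along the plinth's y axis, centres 90 mm apart; which is left and which is right varies.
- blue_coaster: Blue round coaster, 76 mm wide, 6 mm thick, fixed on the plinth; place of the canister. Origin: centre of its underside, so its top is 6 mm above.
- plinth: Flat terracotta tile plinth, 180 mm (x) by 230 mm (y), 12 mm high, fixed; its -x edge faces the robot, turned up to 20 degrees. The coasters lie 40 mm to its -x side, the mill stands 20 to 30 mm to its +x side. Origin: centre of its underside; z up.
- slab: Dark grey slate slab, 220 mm (x) by 140 mm (y), 10 mm thick, fixed, empty at the start, left or right of the plinth; the side area for the jar and the canister, anywhere on it. Origin: centre of its underside; z up.
- board: Round light wooden board, 150 mm wide, 12 mm thick, fixed, with a flush dark circle 72 mm wide in its middle; the mill's target, on the side of the plinth away from the slab. Origin: centre of its underside; z up.
- vase: Clear glass vase, 86 mm wide at its mouth and 130 mm high, with steel kebab skewers standing in it up to 231 mm; loose, beyond the plinth, on the left or right. Leave alone. Origin: centre of its underside; z up.
- brush: Grill brush lying bristles down, 230 mm long (along its x), up to 55 mm wide, 30 mm high; loose, beyond the plinth, on the other side from the vase. Leave alone. Origin: on the table, near its middle.

How it is judged (in metres and radians):
On the way, in this order (a step that is already met when the one before it is completed fails the run):
1. the jar and the canister both stand released on the slate slab, and the mill has not been moved (by over 20 mm) yet (x of jar in the frame of slab between -0.1 and 0.1 m and y of jar in the frame of slab between -0.06 and 0.06 m and z of jar in the frame of slab between 0.006 and 0.014 m and linear speed of each of jar, canister below 0.03 m/s and angular speed of each of jar, canister below 0.3 rad/s and contact force between the fingers and jar below 0.1 N and angle between each of jar, canister's own z axis and vertical below 0.1 rad and x of canister in the frame of slab between -0.1 and 0.1 m and y of canister in the frame of slab between -0.06 and 0.06 m and z of canister in the frame of slab between 0.006 and 0.014 m and contact force between the fingers and canister below 0.1 N and distance of mill from where it was at the start of the episode below 0.02 m), for 0.2 s.
2. the mill stands released in the middle of the wooden board while the jar and the canister still stand on the slab (horizontal distance between mill and board below 0.015 m and z of mill in the frame of board between 0.008 and 0.016 m and linear speed of each of mill, jar, canister below 0.03 m/s and angular speed of each of mill, jar, canister below 0.3 rad/s and contact force between the fingers and mill below 0.1 N and angle between each of mill, jar, canister's own z axis and vertical below 0.1 rad and x of jar in the frame of slab between -0.1 and 0.1 m and y of jar in the frame of slab between -0.06 and 0.06 m and z of jar in the frame of slab between 0.006 and 0.014 m and contact force between the fingers and jar below 0.1 N and x of canister in the frame of slab between -0.1 and 0.1 m and y of canister in the frame of slab between -0.06 and 0.06 m and z of canister in the frame of slab between 0.006 and 0.014 m and contact force between the fingers and canister below 0.1 N), for 0.2 s.
At the end, for the whole second after the job is handed in: The mill stands upright on the wooden board within 15 mm of its centre, the jar upright on the green coaster and the canister upright on the blue coaster, each within 12 mm of the coaster's centre; all released and at rest (horizontal distance between mill and board below 0.015 m and z of mill in the frame of board between 0.008 and 0.016 m and linear speed of each of mill, jar, canister below 0.03 m/s and angular speed of each of mill, jar, canister below 0.3 rad/s and contact force between the fingers and mill below 0.1 N and angle between each of mill, jar, canister's own z axis and vertical below 0.1 rad and horizontal distance between jar and green_coaster below 0.012 m and z of jar in the frame of green_coaster between 0.002 and 0.01 m and contact force between the fingers and jar below 0.1 N and horizontal distance between canister and blue_coaster below 0.012 m and z of canister in the frame of blue_coaster between 0.002 and 0.01 m and contact force between the fingers and canister below 0.1 N); the robot touches nothing.
It fails at once if the skewer vase was moved by over 20 mm (distance of vase from where it was at the start of the episode above 0.02 m).
It fails at once if the grill brush was moved by over 20 mm (distance of brush from where it was at the start of the episode above 0.02 m).
It fails at once if the mill, the jar or the canister was tipped over 30 degrees (angle between any of mill, jar, canister's own z axis and vertical above 0.52 rad).
It fails at once if the mill, the jar or the canister was dropped (fell free from over about 30 mm) ((linear speed of mill above 0.75 m/s and contact force between the fingers and mill below 0.05 N) or (linear speed of jar above 0.75 m/s and contact force between the fingers and jar below 0.05 N) or (linear speed of canister above 0.75 m/s and contact force between the fingers and canister below 0.05 N)).
It also fails if it takes over 125 s, if anything falls off the work surface, if the arm or the gripper's body presses on something with over 40 N, if the wrist force passes 120 N, or if a joint passes its speed limit or range.

ROBOT

A 7-joint arm with a two-finger parallel gripper is mounted at the origin on the work surface. World frame = base frame: x ahead of the robot, y to its left, z up, the work surface at z = 0. Lengths are in m, angles in degrees, forces in N, time in s.
With the tool pointing down it reaches from about 0.35 to 0.775 m from the base axis. Payload 3.1 kg.
Tool frame: the origin (TCP) lies on the centre line of the jaws, within the pads' length; the fingertips stand 17 mm ahead of it and the grasp point (between the pads) lies 2 mm behind it (robot.tip_reach is the distance from the TCP to the fingertips, in m); z points along the fingers, y is the line along which they close (so a half turn about z gives the same grasp; the last joint's range is limited). The gripper opens to 85 mm and grips with 20 to 120 N. Pads are 22 mm wide; open, the fingers measure 114 mm over their backs; the gripper's body (76 mm by 85 mm) begins 54 mm behind the grasp point. The pads swing forward as they close: fully open they stand 13 mm farther back than shut.
Start: joints at [66.652, 17.813, 0.802, 86.603, -0.252, 75.585, -1.558], TCP at [0.197, -0.514, 0.248] pointing down, gripper open.
Joint ranges: [-154.91, 154.91], [-16.99, 109.72], [-72.82, 74.43], [7.12, 147.25], [-82.49, 262.49], [11.32, 116.49], [-174.64, 174.64]. Speed limits (degrees/s): [159.86, 159.86, 180, 180, 180, 180, 180].

INTERFACE

Orientations are given as [roll, pitch, yaw] about the fixed x, y, z axes, in that order (R = Rz(yaw) Ry(pitch) Rx(roll)).
In Python, from station import robot, fingers, vision, workorder, recognise gives the robot as it stands. Calls block until the motion is done:
- robot.move_to(position, orientation): joint-space move of the TCP to a pose.
- robot.line_to(position, orientation=None, velocity=0.15, f_stop=None): straight line of the TCP; orientation=None keeps the orientation; velocity is the mean speed in m/s. With f_stop (N) it stops when the force on the tool has changed by that much, and returns True; else False.
- robot.move_j(angles): joint-space move.
- fingers.gripper_to(opening, force=None): opening from 0.0 (shut) to 1.0 (fully open); force is the grip in N (None keeps the last); returns when the fingers have stopped.
- robot.pause(seconds).
- robot.inverse_kinematics(position, orientation): joint angles nearest the present ones, or None.
- vision.grab_frame(name): name is "scene" or "side" or "wrist"; returns the picture (384x512x3 uint8, red, green, blue); there is no depth.
- vision.calibration(name): a dict with "mtx" (3x3 intrinsics, pixels), "extrinsics" (4x4, takes a point from world to camera coordinates); the wrist camera has in their place "T_tool_cam" (4x4, takes a point from camera to tool coordinates, whose origin is the TCP and whose axes are the flange's). Camera axes: x right, y up, looking along -z (the intrinsics and any distortion apply to the point x, -y, -z); pixel columns grow to the right and rows downward; lengths in m; the calibration is good to about 2 mm. A picture is of the moment at which its call begins: read the wrist's pose just before it. calibration takes no time and is no camera call.
A pose or a line that the arm cannot do raises robot.PlanningError and nothing moves.
- workorder.close_job(): hands the job in; it is judged then, once.
Trained networks look in the newest picture that a camera, given by its name, has taken for a name from the list of things; names that differ only in an ending like _2 or _b are one class to them, and where a whole thing is asked for, a point or a joint stands for the part that bears it (a point fixed in the world has none). Each returns a list of dicts, best first, with "p" (0 to 1); they miss things now and then, are a little off and sometimes report something else, mostly with a low value. They report only what shows in the picture. A call takes as long as a camera call.
- recognise(label, camera): "rect" ([centre column, centre row, width, height] in pixels, round what is visible of it).
Readings, each from a call of its own:
- robot.current_time_s(): time.
- robot.current_joint_positions(): joint angles.
- robot.current_dq(): joint speeds.
- robot.current_joint_torque(): joint torques, N m.
- robot.current_tool_pos(): TCP position.
- robot.current_eef_rot(): TCP orientation.
- robot.current_contact_force(): force on the tool from outside, world axes, zero at the start.
- robot.current_torque(): the same for the moment, N m.
- robot.current_finger_gap(): opening from 0.0 (shut) to 1.0 (fully open).
- robot.current_gripper_force(): force on a finger pad.
Only numpy, scipy, OpenCV 4.12 (cv2) and the standard library are available. Lean on these libraries where they do the work, as an engineer would, in place of code of your own. Each camera call takes 0.05 s, during which the arm holds its last target. There are 200 camera calls.

## Working session

There is one attempt and no reset: what is moved stays moved. The work goes in short steps, each a Python script; the robot and the scene stay as the last script left them, time stands still between calls to the robot, and variables do not carry over. Pictures are saved under pics/ and viewed, at most 14 in all, crops included, and the job is handed in when it is done.

```bash
mkdir -p pics; ls; cat > h.py <<'E'
import numpy as np, cv2
from station import robot, fingers, vision, workorder, recognise
def save(name, img): cv2.imwrite('pics/'+name+'.png', cv2.cvtColor(img, cv2.COLOR_RGB2BGR))
E
python3 - <<'E'
from h import *
np.set_printoptions(precision=3,suppress=True)
for c in ("scene","side"):
    im=vision.grab_frame(c); save(c+'0',im); k=vision.calibration(c)
    print(c,{a:np.array(b) if not isinstance(b,str) else b for a,b in k.items()})
    for n in "mill jar canister green_coaster blue_coaster plinth slab board vase brush".split():
        print(n,[(np.round(d['rect'],0).tolist(),round(d['p'],2)) for d in recognise(n,c)[:2]])
k=vision.calibration("wrist");print({a:np.array(b) for a,b in k.items()})
print(robot.current_tool_pos(),robot.current_eef_rot(),robot.current_time_s())
E
```

```text
pics
scene {'mtx': array([[393.4  ,   0.   , 248.837],
       [  0.   , 393.4  , 195.978],
       [  0.   ,   0.   ,   1.   ]]), 'extrinsics': array([[ 0.269,  0.963, -0.005, -0.151],
       [-0.705,  0.201,  0.68 ,  0.401],
       [ 0.656, -0.179,  0.733, -1.333],
       [ 0.   ,  0.   ,  0.   ,  1.   ]])}
mill [([245.0, 170.0, 21.0, 37.0], 0.81)]
jar [([250.0, 136.0, 24.0, 52.0], 0.9), ([105.0, 201.0, 65.0, 50.0], 0.74)]
canister [([215.0, 148.0, 23.0, 52.0], 0.61)]
green_coaster [([354.0, 207.0, 58.0, 102.0], 0.32)]
blue_coaster [([219.0, 171.0, 33.0, 18.0], 0.48)]
plinth [([240.0, 179.0, 115.0, 77.0], 0.78)]
slab [([349.0, 147.0, 89.0, 55.0], 0.63)]
board [([104.0, 203.0, 65.0, 48.0], 0.7)]
vase [([356.0, 203.0, 61.0, 102.0], 0.6)]
brush [([164.0, 298.0, 61.0, 102.0], 0.85)]
side {'mtx': array([[496.728,   0.   , 253.342],
       [  0.   , 496.728, 193.537],
       [  0.   ,   0.   ,   1.   ]]), 'extrinsics': array([[-0.735, -0.678, -0.013,  0.456],
       [ 0.443, -0.494,  0.748, -0.33 ],
       [-0.514,  0.544,  0.663, -1.087],
       [ 0.   ,  0.   ,  0.   ,  1.   ]])}
mill [([279.0, 214.0, 18.0, 36.0], 0.88)]
jar [([294.0, 228.0, 23.0, 52.0], 0.74), ([314.0, 230.0, 18.0, 12.0], 0.3)]
canister []
green_coaster [([294.0, 250.0, 27.0, 15.0], 0.77)]
blue_coaster []
plinth [([290.0, 235.0, 106.0, 85.0], 0.73)]
slab [([210.0, 312.0, 111.0, 84.0], 0.82)]
board [([359.0, 174.0, 50.0, 32.0], 0.58)]
vase [([174.0, 192.0, 34.0, 80.0], 0.83)]
brush [([266.0, 153.0, 66.0, 25.0], 0.93), ([294.0, 228.0, 23.0, 51.0], 0.69)]
{'mtx': array([[328.357,   0.   , 259.584],
       [  0.   , 328.357, 197.214],
       [  0.   ,   0.   ,   1.   ]]), 'T_tool_cam': array([[ 0.   ,  0.946,  0.324,  0.083],
       [ 1.   ,  0.   , -0.   , -0.   ],
       [-0.   ,  0.324, -0.946, -0.125],
       [ 0.   ,  0.   ,  0.   ,  1.   ]])}
[ 0.197 -0.514  0.248] [179.996   0.002  20.962] 1.1
```

View pics/scene0.png

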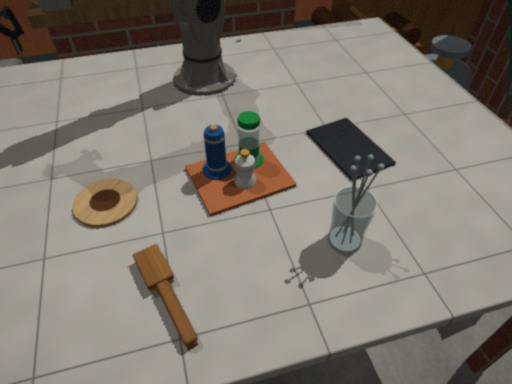

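View pics/side0.png

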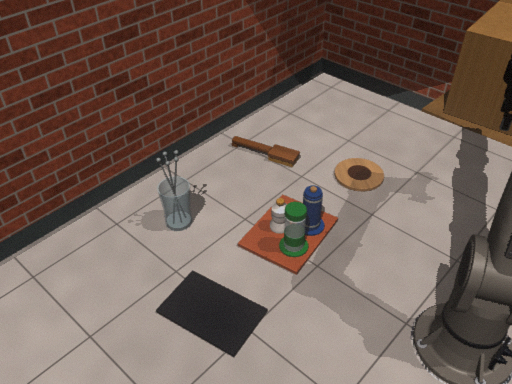

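The scene view shows the plinth at about (240,180) with the blue canister (215,150), the jar (249,136) and the mill (245,170). The slab is at (349,147), the board at (105,202), the vase at (352,215) and the brush at (165,295). The side view agrees. Next I'll measure by unprojecting colour masks onto the known planes.

```bash
cat >> h.py <<'E'
F=np.diag([1.,-1,-1])
def campose(c, pos=None, rpy=None):
    """K, R (world->cv camera), camera centre"""
    k=vision.calibration(c); K=np.array(k['mtx'])
    if c!='wrist':
        E=np.array(k['extrinsics']); R=E[:3,:3]; C=-R.T@E[:3,3]
    else:
        from scipy.spatial.transform import Rotation as Ro
        T=np.array(k['T_tool_cam']); Rt=Ro.from_euler('xyz',rpy,degrees=True).as_matrix()
        R=(Rt@T[:3,:3]).T; C=np.array(pos)+Rt@T[:3,3]
    return K,F@R,C
def unproj(P,uv,z):
    K,R,C=P; uv=np.atleast_2d(uv).astype(float)
    d=(R.T@np.linalg.inv(K)@np.c_[uv,np.ones(len(uv))].T).T
    return (C+d*((z-C[2])/d[:,2:]))[:,:2]
def proj(P,X):
    K,R,C=P; q=(K@R@(np.atleast_2d(X)-C).T).T; return q[:,:2]/q[:,2:]
def blob(mask,box=None):
    m=mask.astype(np.uint8)
    if box: z=np.zeros_like(m); a,b,c,d=box; z[b:d,a:c]=m[b:d,a:c]; m=z
    m=cv2.morphologyEx(m,cv2.MORPH_OPEN,np.ones((3,3)))
    cs,_=cv2.findContours(m,cv2.RETR_EXTERNAL,cv2.CHAIN_APPROX_NONE)
    return max(cs,key=cv2.contourArea)[:,0]
def rect(P,cn,z):
    w=unproj(P,cn,z); c,s,a=cv2.minAreaRect((w*1000).astype(np.float32)); return np.array(c)/1000,s,a
E
python3 - <<'E'
from h import *
bx={'scene':dict(pl=(170,130,310,220),sl=(295,110,400,190),bo=(60,170,145,235)),'side':dict(pl=(230,190,345,275),sl=(150,265,275,360),bo=(325,150,395,200))}
for c in ('scene','side'):
    im=cv2.cvtColor(cv2.imread(f'pics/{c}0.png'),cv2.COLOR_BGR2HSV).astype(int); H,S,V=im[...,0],im[...,1],im[...,2]
    P=campose(c)
    print(c,'plinth',rect(P,blob(((H<12)|(H>172))&(S>140)&(V>80),bx[c]['pl']),.012))
    print('slab',rect(P,blob(V<65,bx[c]['sl']),.010))
    w=unproj(P,blob((H>8)&(H<30)&(S>60)&(V>90),bx[c]['bo']),.012); print('board',cv2.minEnclosingCircle((w*1000).astype(np.float32)))
    print('dark',rect(P,blob((V<90)&(S>60),bx[c]['bo']),.012))
R={'scene':dict(mill=((245,170),.048),jar=((250,136),.065),can=((215,148),.065),vase=((348,240),0)),'side':dict(mill=((279,214),.048),jar=((294,228),.065),can=((313,210),.065),vase=((179,218),0))}
for c in R:
    for n,(uv,z) in R[c].items(): print(c,n,unproj(campose(c),uv,z).round(3))
E
```

```text
scene plinth (array([ 0.50327802, -0.00890411]), (178.145751953125, 227.2200927734375), 9.043322563171387)
slab (array([0.4777887 , 0.30483173]), (224.59585571289062, 143.17930603027344), 10.486212730407715)
board ((498.8393859863281, -336.79669189453125), 77.0202407836914)
dark (array([ 0.49569363, -0.33858112]), (65.35549926757812, 61.31263732910156), 74.1101303100586)
side plinth (array([ 0.49504904, -0.00397571]), (179.74476623535156, 233.9617919921875), 9.106719970703125)
slab (array([0.46607172, 0.31092935]), (220.64389038085938, 142.18165588378906), 10.075852394104004)
board ((490.5561828613281, -334.1900939941406), 80.9758529663086)
dark (array([ 0.4936123, -0.3386474]), (67.57540893554688, 62.86336898803711), 41.78702163696289)
scene mill [[0.527 0.001]]
scene jar [[0.425 0.042]]
scene can [[ 0.446 -0.055]]
scene vase [[0.756 0.173]]
side mill [[ 0.532 -0.007]]
side jar [[0.459 0.02 ]]
side can [[ 0.464 -0.066]]
side vase [[0.762 0.154]]
```

```bash
cat >> h.py <<'E'
def look(name):
    p,r=robot.current_tool_pos(),robot.current_eef_rot(); im=vision.grab_frame('wrist'); save(name,im)
    P=campose('wrist',p,r); return im,P
E
python3 - <<'E'
from h import *
import pickle
for yaw in (0,10,45,-45):
  print(yaw,robot.inverse_kinematics([.5,0,.32],[180,0,yaw]),robot.inverse_kinematics([.45,.03,.111],[180,0,yaw]))
robot.move_to([.53,-.01,.32],[180,0,10]); im,P=look('w1'); pickle.dump(P,open('w1.pkl','wb'))
for n in "mill jar canister green_coaster blue_coaster plinth".split():
    print(n,[(np.round(d['rect'],0).tolist(),round(d['p'],2)) for d in recognise(n,'wrist')[:2]])
cs=dict(plinth=(.499,-.006,.012),jar=(.4524,.032,.147),can=(.4666,-.057,.130),mill=(.527,-.003,.108))
for n,x in cs.items(): print(n,proj(P,x).round(0))
E
```

```text
0 [ 25.95207371  12.92344116 -34.44034608  85.21193797   7.30511647
  84.11989492 -98.5582858 ] [  25.48282696   17.98530366  -37.6013051   111.46220164   13.32130096
   54.85281468 -108.50242351]
10 [ 26.81728853  13.0857203  -35.57443446  85.18271329   7.60841702
  84.16272688 -88.82526192] [ 26.07209152  18.14125614 -38.34613892 111.44365425  13.65332301
  54.92117257 -98.80872283]
45 [ 28.70376349  13.46641597 -38.07358246  85.1197983    8.29850221
  84.26510676 -54.43208893] [ 27.49004682  18.53740186 -40.1510633  111.39950847  14.47522871
  55.09697988 -64.56657954]
-45 [  22.99209126   12.42025638  -30.610367     85.31355597    6.32244547
   83.99013602 -142.6916859 ] [  19.75667324   16.69644412  -30.49491834  111.64811924   10.34162368
   54.30635536 -150.74785346]
mill [([251.0, 159.0, 42.0, 52.0], 0.6)]
jar [([211.0, 227.0, 59.0, 84.0], 0.73)]
canister [([292.0, 226.0, 40.0, 77.0], 0.76)]
green_coaster [([220.0, 199.0, 53.0, 44.0], 0.92)]
blue_coaster [([250.0, 159.0, 40.0, 52.0], 0.61), ([285.0, 198.0, 55.0, 44.0], 0.6)]
plinth [([254.0, 168.0, 181.0, 134.0], 0.89)]
plinth [[252. 172.]]
jar [[204. 244.]]
can [[292. 238.]]
mill [[251. 169.]]
```

View pics/w1.png

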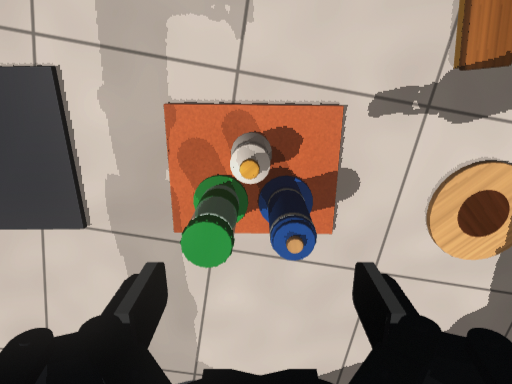

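The wrist view shows the jar cap at (208,243), the canister knob at (295,243), the mill knob at (249,169) and the board circle at (484,213). The plinth spans (165–345, 103–235). Now I'll measure from this view.

```bash
python3 - <<'E'
from h import *
import pickle
P=pickle.load(open('w1.pkl','rb'))
im=cv2.cvtColor(cv2.imread('pics/w1.png'),cv2.COLOR_BGR2HSV).astype(int); H,S,V=im[...,0],im[...,1],im[...,2]
w=rect(P,blob((H<10)&(S>140)&(V>60),(150,90,360,245)),.012);print('plinth',w)
c,a=w[0],np.radians(9.1); R=np.array([[np.cos(a),-np.sin(a)],[np.sin(a),np.cos(a)]])
print('green',c+R@[-.04,.045],'blue',c+R@[-.04,-.045])
def circ(m,box,z): return cv2.minEnclosingCircle((unproj(P,blob(m,box),z)*1000).astype(np.float32))
g=(H>50)&(H<80)&(S>150)&(V>110)
print('jar cap',circ(g,(175,214,240,275),.147))
print('can knob',unproj(P,(295,243),.145),'mill knob',unproj(P,(249,168),.106))
print('dark',circ((V<120)&(H<20)&(S>60),(445,185,511,240),.012))
print('board',circ((H<28)&(S>60)&(V>50),(420,150,512,270),.012))
E
```

```text
plinth (array([ 0.49929156, -0.00805495]), (178.84278869628906, 228.62808227539062), 9.210044860839844)
green [0.4526779  0.03005235] blue [ 0.46691213 -0.05881489]
jar cap ((452.03375244140625, 29.89750099182129), 25.643396377563477)
can knob [[ 0.46827238 -0.0588158 ]] mill knob [[ 0.52767872 -0.00064111]]
dark ((495.6310729980469, -339.2490539550781), 35.746036529541016)
board ((496.0870056152344, -335.4879455566406), 77.60228729248047)
```

All the estimates agree to within 2 mm. I'll move the jar first.

```bash
cat >> h.py <<'E'
def pick(xy,z,yaw,hi,force=45):
    o=[180,0,yaw]; fingers.gripper_to(.95)
    robot.move_to([*xy,hi],o); robot.line_to([*xy,z],o,velocity=.12)
    fingers.gripper_to(0,force=force); print('gap',robot.current_finger_gap(),'F',robot.current_gripper_force())
    robot.line_to([*xy,z+.01],o,velocity=.04); robot.line_to([*xy,hi],o,velocity=.12)
    print('gap',robot.current_finger_gap(),robot.current_tool_pos())
def place(xy,z,yaw,hi):
    o=[180,0,yaw]; p=robot.current_tool_pos()
    robot.line_to([*xy,max(hi,p[2])],o,velocity=.2); robot.pause(.2)
    robot.line_to([*xy,z+.012],o,velocity=.12)
    print('stop',robot.line_to([*xy,z-.002],o,velocity=.025,f_stop=5),robot.current_tool_pos(),robot.current_contact_force())
    fingers.gripper_to(.95); robot.pause(.2)
    robot.line_to([*xy,hi],o,velocity=.15); print('t',robot.current_time_s())
E
python3 - <<'E'
from h import *
pick((.452,.030),.111,135,.25); place((.526,.318),.103,135,.25)
im,P=look('w2')
E
```

```text
gap 0.6048354408049685 F 46.19823083281517
gap 0.6066559032353822 [0.4513825  0.02986013 0.24921909]
stop True [0.52600826 0.31796325 0.10383986] [-0.32769143 -0.49959043  4.03128041]
t 14.2667
```

View pics/w2.png

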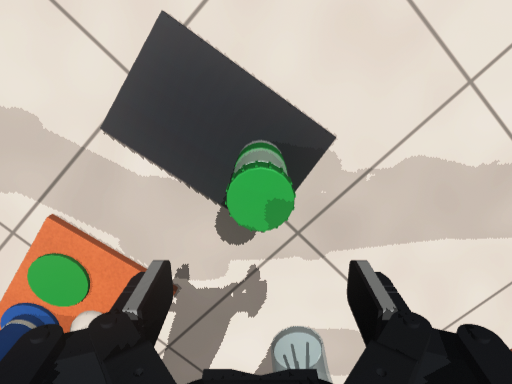

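The jar stands upright on the slab, with its cap at (261,198). Next is the canister.

```bash
python3 - <<'E'
from h import *
pick((.4675,-.0588),.111,45,.25); place((.418,.298),.103,45,.25)
robot.move_to([.5,.1,.36],[180,0,10]); im,P=look('w3')
for n,x in dict(mill=(.5277,-.0006,.106),can=(.418,.298,.140),jar=(.526,.318,.139)).items(): print(n,proj(P,x).round(0))
E
```

```text
gap 0.5729459065814418 F 46.1158561706543
gap 0.5728278557161222 [ 0.46683164 -0.05880247  0.24910893]
stop True [0.41807015 0.29800576 0.10373977] [-0.30992293  0.16536639  3.95915053]
t 24.9417
mill [[351. 151.]]
can [[ 75. 205.]]
jar [[ 55. 103.]]
```

View pics/w3.png

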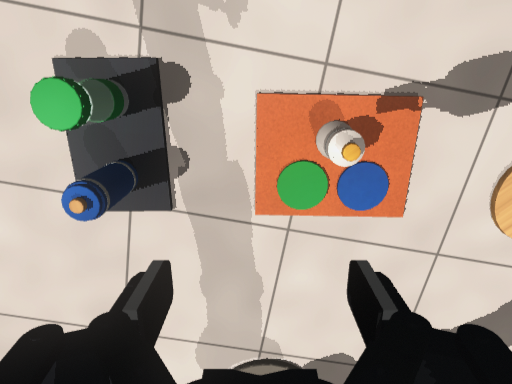

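Both stand on the slab, and the mill is where predicted, with its knob at (351,152). Next I'll move the mill, and also measure the two coasters from this picture's pose.

```bash
python3 - <<'E'
from h import *
P=campose('wrist',robot.current_tool_pos(),robot.current_eef_rot())
im=cv2.cvtColor(cv2.imread('pics/w3.png'),cv2.COLOR_BGR2HSV).astype(int); H,S,V=im[...,0],im[...,1],im[...,2]
for n,m in dict(green=(H>45)&(H<85)&(S>120),blue=(H>100)&(H<130)&(S>120)).items():
    print(n,cv2.minEnclosingCircle((unproj(P,blob(m,(260,140,420,225)),.018)*1000).astype(np.float32)))
pick((.5277,-.0006),.065,10,.2); place((.4957,-.3385),.065,10,.2)
robot.move_to([.5,-.26,.32],[180,0,10]); im,P=look('w4')
print(proj(P,[(.4957,-.3385,.106),(.4957,-.3385,.012)]).round(0))
E
```

```text
green ((452.18212890625, 30.53230094909668), 37.72641372680664)
blue ((466.42095947265625, -57.853179931640625), 37.49787902832031)
gap 0.5263348515080458 F 46.677870857238304
gap 0.5244157683092463 [ 0.52698285 -0.00075619  0.19904015]
stop True [ 0.49564993 -0.338601    0.06581983] [-0.41646499  0.10231148  4.97353796]
t 35.6417
[[331. 183.]
 [316. 163.]]
```

View pics/w4.png

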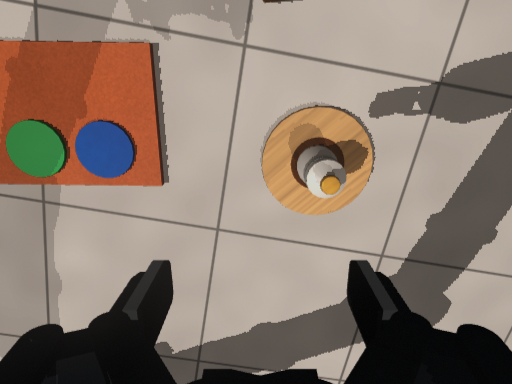

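The mill stands on the dark circle: knob at (331,185), board centre near (318,160). Now I'll return the jar and the canister.

```bash
python3 - <<'E'
from h import *
pick((.526,.318),.103,135,.25); place((.4522,.0302),.111,135,.25)
pick((.418,.298),.103,45,.25); place((.4667,-.0583),.111,45,.25)
robot.move_to([.5,-.03,.36],[180,0,10]); im,P=look('w5'); save('s5',vision.grab_frame('scene'))
print(proj(P,[(.4522,.0302,.147),(.4667,-.0583,.145),(.4957,-.3385,.106)]).round(0))
E
```

```text
gap 0.605854495934304 F 46.42756297253072
gap 0.6026332488907808 [0.52575483 0.31752841 0.24896102]
stop True [0.452268   0.03000093 0.11173504] [ 0.21979416 -0.50261718  4.93757439]
t 47.2667
gap 0.5732332444232541 F 46.71139061450958
gap 0.5746975652536003 [0.41761657 0.29751151 0.24912603]
stop True [ 0.46672646 -0.05839602  0.1116792 ] [-1.1535016  -0.34198554  4.2784628 ]
t 58.3083
[[197. 200.]
 [280. 200.]
 [506. 205.]]
```

View pics/w5.png

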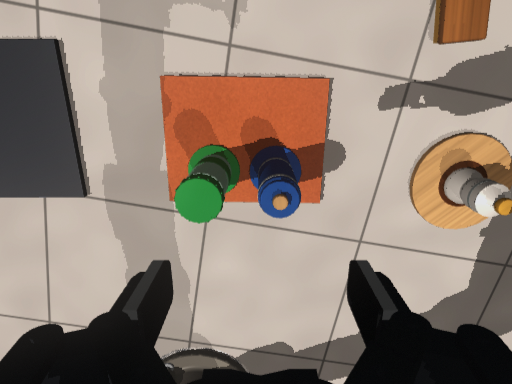

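View pics/s5.png

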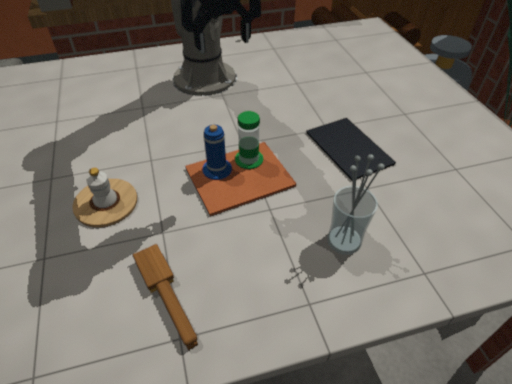

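The jar (cap at (200,199)) and the canister (knob at (280,201)) are on their coasters within about 3 mm. The mill is on the board, and the vase and brush haven't moved. Handing in.

```bash
python3 -c "
from h import *
print(workorder.close_job())"
```

```text
the job is handed in; nothing more can be done
None
```

The job is handed in: the mill stands on the board's dark circle and the jar and canister are back on their coasters, all upright and within about 3 mm of centre in the last pictures; the vase and brush were not disturbed, and it took about 60 s of the 125 s allowed.

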